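Pressure check of a facial handpiece on its glazed test tile

ROBOT

A 7-joint arm with a two-finger parallel gripper is mounted at the origin on the work surface. World frame = base frame: x ahead of the robot, y to its left, z up, the work surface at z = 0. Lengths are in m, angles in rad, forces in N, time in s.
With the tool pointing down it reaches from about 0.425 to 0.875 m from the base axis. Payload 4.7 kg.
Tool frame: the origin (TCP) lies at the very end of the fingers, on their centre line; the grasp point (between the pads) lies 19 mm behind it; z points along the fingers, y is the line along which they close (so a half turn about z gives the same grasp; the last joint's range is limited). The gripper opens to 87 mm and grips with 3 to 60 N. Pads are 19 mm wide; open, the fingers measure 117 mm over their backs; the gripper's body (75 mm by 190 mm) begins 51 mm behind the grasp point.
Start: joints at [1.301, 0.321, -0.07, 1.45, 0.023, 1.371, -0.057], TCP at [0.182, -0.624, 0.223] pointing down, gripper open.
Joint ranges: [-2.86, 2.86], [-0.3, 2.09], [-1.38, 1.24], [0.06, 2.45], [-1.56, 4.7], [0.09, 2.05], [-2.69, 2.69]. Speed limits (rad/s): [2.57, 2.57, 3.14, 3.14, 3.14, 3.14, 3.14].

INTERFACE

Orientations are given as a rotation vector (axis times angle).
In Python, from bench import ctrl, get_image, job gives the robot as it stands.
- The arm moves only by the shell command python3 -m crank 'ROWS' [FORCE]. ROWS is JSON, a list that holds one entry, the list of rows, each a list of 5 numbers: the shift along the tool's x, y, z in mm, then the turn about the tool's z in rad, then the closure, from -1 (fully open) to 1 (shut), so that 0 is half open. A call has 1 to 10 rows; each row shifts and turns the commanded pose from where the row before left it, along the tool's axes as they then stand; what a row does not reach is not made up. A row lasts 1/12 s, in which the tool goes at most 41.7 mm and 7.16 degrees, less where a joint would pass 70% of its speed; a pose out of reach is approached as far as the arm can. A call with a gripper value outside its range is refused whole. The fingers move at their own pace and stop on an object; FORCE is the grip in N (left out, the last holds). Time passes only in rows, so rows that do not move let the fingers close. It gives the time, the measured TCP pose, the force, the opening and the grip force at its end, in the units of the state.
- ctrl.get_state(): the state, without advancing time (a new reading comes with each control period).
- get_image(name): name is "scene" or "side" or "wrist"; returns a dict with "pixels" (420x560x3 uint8, red, green, blue), "fx", "fy", "cx", "cy" (pixels), "T" (4x4, takes a point from camera to world coordinates); the wrist camera has in their place "T_tool_cam" (4x4, takes a point from camera to tool coordinates, whose origin is the TCP and whose axes are the flange's). Camera axes: x right, y down, z forward; pixel columns grow to the right and rows downward; lengths in m; the calibration is good to about 2 mm. A picture is of the moment at which its call begins: read the wrist's pose just before it. There is no depth.
- job.close_job(): hands the job in; it is judged then, once.
The state is a dict: "time": time; "joint_positions": joint angles; "qd": joint speeds; "joint_torque": joint torques, N m; "position": TCP position; "tool_rot": TCP orientation; "ft_force": force on the tool from outside, world axes, zero at the start; "torque": the same for the moment, N m; "grip_width": opening from 0.0 (shut) to 1.0 (fully open); "grip_force": force on a finger pad.
Only numpy, scipy, OpenCV 4.12 (cv2) and the standard library are available. Lean on these libraries where they do the work, as an engineer would, in place of code of your own. Each camera call takes 0.05 s, during which the arm holds its last target. There are 200 camera calls.

TASK

Check the facial handpiece before the next client: slide the blue test tile flat over the table, without lifting it, until it sits square and snug against both rails of the yellow dock. Then take the handpiece from its black pad, set its orange sprung head on the tile's green spot and stroke it along the white lane to the red spot in one go without lifting off in between, pressing steadily so that the head stays about halfway pushed in and never bottoms out. Stand the handpiece back upright in the middle of its pad, never letting it tip over, and leave the bottles, pots, cup and bowl where they are.

Things in the scene. Friction and masses are not known exactly. Their poses are not given: they have to be found in the camera images.
- tile: Loose blue glazed tile lying flat, 100 mm (x) by 160 mm (y), 12 mm thick, 0.3 to 0.6 kg, too wide to grip. Origin: centre of its underside, z up. Along the middle of its top, in its y direction, a white lane 44 mm wide runs from a green spot (centre y = -50 mm) to a red spot (centre y = +50 mm), each 44 mm across.
- dock: Fixed dock: a yellow rectangle level with the table and two aluminium rails, 16 mm high, 12 mm wide. Origin: centre of the tile's home, at table height; at home the tile's axes and origin match the dock's within 1 mm. Long rail on the +x side (inner face x = +51 mm, from y = -178 to +92), short rail on the +y side (inner face y = +81 mm, from x = -51 to +51); -x and -y sides open.
- handpiece: Loose facial handpiece standing upright on its pad, 116 mm tall, about 0.2 kg. Origin: centre of the head's underside when the head is fully out, z up along the handle. Black rectangular handle 40 mm (x) by 26 mm (y), from z = 48 to 116 mm; below it a grey collar 52 mm in diameter, z = 22 to 48 mm; below that the orange round sprung head.
- head (a joint): How far the handpiece's sprung head (orange disc, 44 mm in diameter, 8 mm thick) is pushed up into the collar, in m: 0 fully out (14 mm gap under the collar), 0.007 halfway, 0.014 bottomed out. The spring gives 0.7 N per mm; standing on the pad, the handpiece's own weight pushes it about 2 mm in.
- head_face (a point): Centre of the underside of the orange sprung head, the face that strokes the tile.
- pad: Fixed round black rubber pad, 76 mm in diameter and 4 mm thick, on which the handpiece stands. Origin: centre of its underside, on the table.
- bowl: Bystander: steel bowl, 124 mm across, 50 mm high. Origin: centre of its underside.
- dropper: Bystander: blue dropper bottle, 40 mm in diameter, 100 mm high, beside the pad. Origin: centre of its underside.
- cup: Bystander: yellow cup, 66 mm across, 75 mm high, beside the pad. Origin: centre of its underside.
- jar: Bystander: amber jar, 50 mm in diameter, 45 mm high, on the open -x side of the dock. Origin: centre of its underside.
- toner: Bystander: green bottle, 52 mm in diameter, 130 mm high, behind the dock's long rail. Origin: centre of its underside.
- lotion: Bystander: red bottle, 60 mm in diameter, 120 mm high, behind the dock's long rail. Origin: centre of its underside.
- tub: Bystander: white tub with a metal lid, 56 mm in diameter, 50 mm high, beyond the dock's short rail. Origin: centre of its underside.
There are look-alikes about, which are no part of the job. There is more than one size of the pad; the job needs the smallest.

How it is judged:
On the way, in this order (a step that is already met when the one before it is completed fails the run):
1. tile home against both rails (within 5 mm and 3 degrees) (x of tile in the frame of dock between -0.005 and 0.006 m and y of tile in the frame of dock between -0.005 and 0.006 m and angle between the x axis of tile and the x axis of dock, either way round below 0.05 rad and angle between tile's own z axis and vertical below 0.05 rad), for 0.3 s.
2. head set down on the green spot (within 18 mm along the lane), pushed 3.5 to 11.5 mm in (value of joint head between 0.0035 and 0.0115 m and x of head_face in the frame of tile between -0.02 and 0.02 m and z of head_face in the frame of tile below 0.018 m and contact force between handpiece and tile above 0.5 N and y of head_face in the frame of tile between -0.068 and -0.032 m), for 0.2 s.
3. head a quarter of the way along the lane, still pushed 3.5 to 11.5 mm in (value of joint head between 0.0035 and 0.0115 m and x of head_face in the frame of tile between -0.02 and 0.02 m and z of head_face in the frame of tile below 0.018 m and contact force between handpiece and tile above 0.5 N and y of head_face in the frame of tile between -0.032 and -0.02 m).
4. head just before the middle of the way along the lane, still pushed 3.5 to 11.5 mm in (value of joint head between 0.0035 and 0.0115 m and x of head_face in the frame of tile between -0.02 and 0.02 m and z of head_face in the frame of tile below 0.018 m and contact force between handpiece and tile above 0.5 N and y of head_face in the frame of tile between -0.014 and -0.002 m).
5. head just past the middle of the way along the lane, still pushed 3.5 to 11.5 mm in (value of joint head between 0.0035 and 0.0115 m and x of head_face in the frame of tile between -0.02 and 0.02 m and z of head_face in the frame of tile below 0.018 m and contact force between handpiece and tile above 0.5 N and y of head_face in the frame of tile between 0.004 and 0.016 m).
6. head three quarters of the way along the lane, still pushed 3.5 to 11.5 mm in (value of joint head between 0.0035 and 0.0115 m and x of head_face in the frame of tile between -0.02 and 0.02 m and z of head_face in the frame of tile below 0.018 m and contact force between handpiece and tile above 0.5 N and y of head_face in the frame of tile between 0.02 and 0.032 m).
7. head on the red spot (within 18 mm along the lane), still pushed 3.5 to 11.5 mm in (value of joint head between 0.0035 and 0.0115 m and x of head_face in the frame of tile between -0.02 and 0.02 m and z of head_face in the frame of tile below 0.018 m and contact force between handpiece and tile above 0.5 N and y of head_face in the frame of tile between 0.032 and 0.068 m), for 0.1 s.
At the end, for the whole second after the job is handed in: The tile is home (within 5 mm of both rails, square within 3 degrees, flat) and at rest; the handpiece stands upright (within 4.5 degrees) on its pad, within 20 mm of the pad's centre, at rest (all of step 1 and horizontal distance between handpiece and pad below 0.02 m and angle between handpiece's own z axis and vertical below 0.08 rad and height (world z) of handpiece below 0.012 m and linear speed of each of handpiece, tile below 0.02 m/s); the robot touches nothing.
It fails at once if sprung head bottomed out (pushed in more than 13.2 mm) (value of joint head above 0.0132 m).
It fails at once if head lifted off in the middle of the lane: less than 8 mm above the tile, between the spots, pushed in less than 1 mm (value of joint head below 0.001 m and x of head_face in the frame of tile between -0.03 and 0.03 m and y of head_face in the frame of tile between -0.026 and 0.026 m and z of head_face in the frame of tile below 0.02 m).
It fails at once if tile lifted or tipped (origin more than 15 mm up, or more than 11 degrees) (height (world z) of tile above 0.015 m or angle between tile's own z axis and vertical above 0.2 rad).
It fails at once if handpiece tipped over (more than 40 degrees) (angle between handpiece's own z axis and vertical above 0.7 rad).
It fails at once if a bystander moved by more than 30 mm (distance of any of bowl, dropper, cup, jar, toner, lotion, tub from where it was at the start of the episode above 0.03 m).
It also fails if it takes over 72 s, if anything falls off the work surface, if the arm or the gripper's body presses on something with over 40 N, if the wrist force passes 120 N, or if a joint passes its speed limit or range.

## Working session

There is one attempt and no reset: what is moved stays moved. The work goes in short steps, Python scripts to look and compute and a shell command to move; the robot and the scene stay as the last step left them, time stands still between calls to the robot, and variables do not carry over. Pictures are saved under pics/ and viewed, at most 10 in all, crops included, and the job is handed in when it is done.

```bash
mkdir -p pics; ls; python3 - <<'E'
from bench import ctrl,get_image,job
import cv2,numpy as np,pickle
s=ctrl.get_state();print(s)
for n in("scene","side"):
    i=get_image(n);pickle.dump(i,open(f"{n}.pkl","wb"))
    cv2.imwrite(f"pics/{n}0.png",i["pixels"][:,:,::-1]);print(n,i["fx"],i["cx"],i["cy"],np.round(i["T"],3))
E
```

```text
pics
{'time': 0.0, 'joint_positions': array([ 1.30108235,  0.32181745, -0.0700878 ,  1.45170465,  0.02261666,
        1.37078188, -0.05692314]), 'qd': array([-4.44157886e-04, -1.08394438e-04,  2.63138205e-04, -6.85322955e-04,
       -1.05199803e-03, -1.04812450e-03, -7.08366247e-06]), 'joint_torque': array([ 9.90130320e-05, -4.91294324e+01, -4.03678771e-01, -3.12527704e+01,
       -6.37904811e-02,  4.37673542e-02,  1.56716665e-04]), 'position': array([ 0.18180265, -0.62347129,  0.22145026]), 'tool_rot': array([-3.10814406e+00, -4.44074818e-01,  6.04667984e-04]), 'ft_force': array([0.83716165, 0.20215723, 0.88052061]), 'torque': array([ 0.04369679,  0.02092397, -0.01037652]), 'grip_force': 0.0, 'grip_width': 0.9982208895378347}
scene 476.2004794125314 279.55172880727264 199.32887547350853 [[-0.555  0.596 -0.58   1.315]
 [ 0.832  0.41  -0.374  0.545]
 [ 0.015 -0.691 -0.723  1.012]
 [ 0.     0.     0.     1.   ]]
side 538.5110643502271 283.7290019304811 210.2203848356577 [[-0.993 -0.053  0.109  0.39 ]
 [-0.12   0.576 -0.809  1.127]
 [-0.02  -0.816 -0.578  0.844]
 [ 0.     0.     0.     1.   ]]
```

View pics/scene0.png

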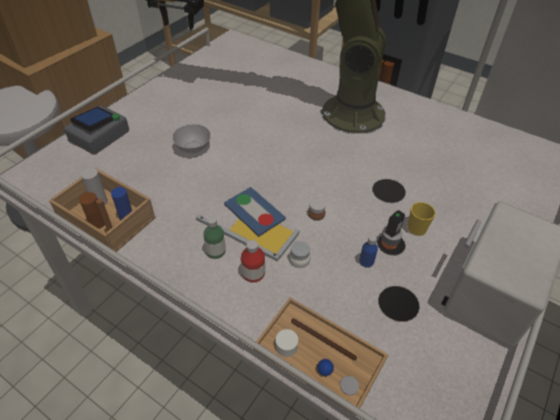

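View pics/side0.png

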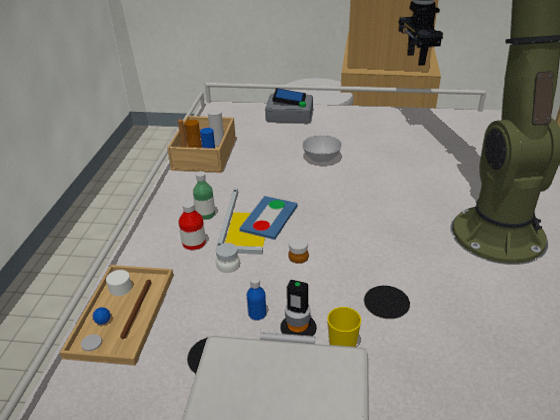

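The scene view shows the tile at (255,210), the dock's yellow rectangle at (265,237) with the long rail on its lower-left side and the short rail at about (288,245), and the handpiece at (392,230). There are three pads, at (388,190), (392,243) and (400,303). The smallest is the one under the handpiece, at (392,243). Other blue things that could be mistaken for the tile are the dropper (369,252), the bottle in the crate (122,203) and the ball (325,367).

```bash
cat > h.py <<'E'
import cv2,numpy as np,pickle
from bench import ctrl,get_image,job
def ray(im,uv,z,T=None):
    T=im["T"] if T is None else T
    uv=np.atleast_2d(uv).astype(float)
    d=np.c_[(uv[:,0]-im["cx"])/im["fx"],(uv[:,1]-im["cy"])/im["fy"],np.ones(len(uv))]@T[:3,:3].T
    o=T[:3,3]; return (o+d*((z-o[2])/d[:,2])[:,None])[:,:2]
def proj(im,p,T=None):
    T=np.linalg.inv(im["T"] if T is None else T);p=np.atleast_2d(p)@T[:3,:3].T+T[:3,3]
    return np.c_[p[:,0]/p[:,2]*im["fx"]+im["cx"],p[:,1]/p[:,2]*im["fy"]+im["cy"]]
def mask(im,lo,hi,box):
    h=cv2.cvtColor(im["pixels"],cv2.COLOR_RGB2HSV);m=cv2.inRange(h,np.array(lo),np.array(hi))
    x0,y0,x1,y1=box;k=np.zeros_like(m);k[y0:y1,x0:x1]=255
    m=m&k;n,l,st,c=cv2.connectedComponentsWithStats(m)
    if n<2:return m,None
    j=1+np.argmax(st[1:,4]);return (l==j).astype(np.uint8)*255,c[j]
def wrist():
    from scipy.spatial.transform import Rotation as R
    s=ctrl.get_state();i=get_image("wrist")
    T=np.eye(4);T[:3,:3]=R.from_rotvec(s["tool_rot"]).as_matrix();T[:3,3]=s["position"]
    i["T"]=T@i["T_tool_cam"];return s,i
E
python3 - <<'E'
from h import *
for n,B in (("scene",(215,180,302,262)),("side",(215,185,302,260))):
    im=pickle.load(open(n+".pkl","rb"));np.set_printoptions(precision=3,suppress=True)
    m,c=mask(im,(95,100,40),(125,255,255),B)
    cs=cv2.findContours(m,0,2)[0];r=max(cs,key=cv2.contourArea)
    h=cv2.convexHull(r);print(n,"tile rect",ray(im,cv2.boxPoints(cv2.minAreaRect(ray(im,h[:,0],.012).astype(np.float32)*1000)),.012)[:0])
    q=cv2.minAreaRect((ray(im,h[:,0],.012)*1000).astype(np.float32));print("tile",q)
    m,c=mask(im,(45,100,60),(80,255,255),B);print("green",ray(im,c,.012),c)
    m,c=mask(im,(0,150,80),(8,255,255),B);print("red",ray(im,c,.012),c)
    m,c=mask(im,(22,150,100),(32,255,255),B)
    cs=max(cv2.findContours(m,0,2)[0],key=cv2.contourArea);a=cv2.approxPolyDP(cv2.convexHull(cs),3,True)[:,0]
    print("yellow",np.c_[a,ray(im,a,0)])
P={"scene":dict(bowl=(191,145),handtop=(396,212),pad=(392,243),dropper=(369,262),cup=(419,228),jar=(317,215),toner=(214,250),lotion=(253,273),tub=(299,259)),
"side":dict(handtop=(298,284),pad=(298,327),dropper=(257,315),cup=(344,340),jar=(298,257),toner=(203,213),lotion=(191,243),tub=(227,266))}
for n in P:
    im=pickle.load(open(n+".pkl","rb"))
    for k,v in P[n].items(): print(n,k,ray(im,v,.12 if k=="handtop" else 0.0)[0])
    i=im["pixels"][:,:,::-1]
    b=(175,160,315,290) if n=="scene" else (350,180,440,260)
    if n=="scene":A=cv2.resize(i[175:290,185:330],(725,575),interpolation=2)
cv2.imwrite("pics/c1.png",A)
im=pickle.load(open("scene.pkl","rb"))["pixels"][:,:,::-1]
cv2.imwrite("pics/c2.png",cv2.resize(im[170:330,340:470],(520,600),interpolation=2))
E
```

```text
Traceback (most recent call last):
ValueError: max() iterable argument is empty
```

```bash
cat > m1.py <<'E'
from h import *
np.set_printoptions(precision=3,suppress=True)
for n,B in (("scene",(215,180,302,262)),("side",(215,185,302,260))):
    im=pickle.load(open(n+".pkl","rb"))
    hs=cv2.cvtColor(im["pixels"],cv2.COLOR_RGB2HSV)
    for p in [(233,203),(268,200),(254,211),(244,200),(266,219),(268,237)] if n=="scene" else [(250,225),(290,215),(277,204),(261,226),(240,235)]: print(p,hs[p[1],p[0]])
    m,c=mask(im,(95,110,30),(125,255,255),B)
    cs=cv2.findContours(m,0,2)[0]
    if cs:
        h=cv2.convexHull(max(cs,key=cv2.contourArea))
        print("tile",cv2.minAreaRect((ray(im,h[:,0],.012)*1000).astype(np.float32)))
    m,c=mask(im,(45,100,40),(85,255,255),B);print("green",c,c is not None and ray(im,c,.012))
    m,c=mask(im,(0,150,60),(8,255,255),B);print("red",c,c is not None and ray(im,c,.012))
    m,c=mask(im,(20,150,80),(34,255,255),B)
    cs=max(cv2.findContours(m,0,2)[0],key=cv2.contourArea);a=cv2.approxPolyDP(cv2.convexHull(cs),3,True)[:,0]
    print("yellow",np.c_[a,ray(im,a,0)])
P={"scene":dict(bowl=(191,145),handtop=(396,212),pad=(392,243),dropper=(369,262),cup=(419,228),jar=(317,215),toner=(214,250),lotion=(253,273),tub=(299,259)),
"side":dict(handtop=(298,284),pad=(298,327),dropper=(257,315),cup=(344,340),jar=(298,257),toner=(203,213),lotion=(191,243),tub=(227,266))}
for n in P:
    im=pickle.load(open(n+".pkl","rb"))
    for k,v in P[n].items(): print(n,k,ray(im,v,.12 if k=="handtop" else 0.0)[0])
im=pickle.load(open("scene.pkl","rb"))["pixels"][:,:,::-1]
A=cv2.resize(im[175:290,185:330],(500,400),interpolation=2);B=cv2.resize(im[170:330,345:445],(250,400),interpolation=2)
cv2.imwrite("pics/c1.png",np.hstack([A,B]))
E
python3 m1.py
```

```text
(233, 203) [107  88 101]
(268, 200) [ 12  17 147]
(254, 211) [ 14  19 150]
(244, 200) [ 64 117 109]
(266, 219) [  1 173 149]
(268, 237) [ 23 159 167]
green [243.02  198.873] [[ 0.571 -0.062]]
red [252.856 256.456] [[0.723 0.084]]
yellow [[291.    232.      0.588   0.116]
 [275.    252.      0.67    0.118]
 [231.    229.      0.673  -0.027]
 [239.    220.      0.634  -0.029]
 [280.    226.      0.587   0.079]]
(250, 225) [105 138 133]
(290, 215) [104 127  70]
(277, 204) [ 70 206 135]
(261, 226) [  1 235 182]
(240, 235) [ 27 255 190]
tile ((582.633544921875, -6.10784912109375), (165.56103515625, 100.82319641113281), 74.4904556274414)
green [276.281 204.026] [[ 0.571 -0.063]]
red [261.078 224.879] [[0.598 0.034]]
yellow [[264.    237.      0.585   0.068]
 [262.    246.      0.585   0.105]
 [225.    242.      0.68    0.098]
 [233.    213.      0.684  -0.027]
 [249.    213.      0.641  -0.031]]
scene bowl [ 0.462 -0.356]
scene handtop [0.468 0.351]
scene pad [0.466 0.363]
scene dropper [0.559 0.34 ]
scene cup [0.374 0.404]
scene jar [0.493 0.143]
scene toner [ 0.756 -0.02 ]
scene lotion [0.758 0.109]
scene tub [0.654 0.183]
side handtop [0.47  0.359]
side pad [0.47 0.36]
side dropper [0.56  0.335]
side cup [0.374 0.385]
side jar [0.492 0.138]
side toner [ 0.766 -0.02 ]
side lotion [0.764 0.11 ]
side tub [0.656 0.187]
```

View pics/c1.png

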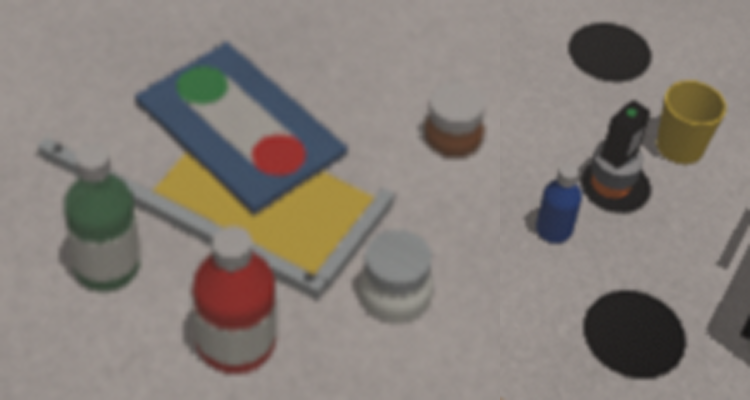

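The crop confirms the choice. It shows the blue tile with green, white and red markings, the dock rails meeting at the tub corner, and the handpiece on the smallest pad, between the dropper and the cup. First I'll move above the tile for a closer look.

```bash
cat >> h.py <<'E'
from scipy.spatial.transform import Rotation as Rot
def togo(p,heading=None):
    "mm along tool x,y,z to world p, and turn so that tool y has world heading (rad, mod pi)"
    s=ctrl.get_state();R=Rot.from_rotvec(s["tool_rot"]).as_matrix()
    d=R.T@(np.array(p)-s["position"])*1000;h=np.arctan2(R[1,1],R[0,1]);t=0
    if heading is not None: t=-((heading-h+np.pi/2)%np.pi-np.pi/2)
    print("t",round(s["time"],2),"pos",s["position"].round(4),"go",d.round(1),"yhead",round(h,3),"turn",round(t,3),"F",s["ft_force"].round(1),"tilt",R[:2,2].round(3),"q7",s["joint_positions"][6].round(2),"grip",round(s["grip_width"],3),round(s["grip_force"],1))
E
python3 -c "
from h import *
togo((.60,0.02,.33),1.57)"
```

```text
t 0.1 pos [ 0.1818 -0.6235  0.2216] go [ 581.6 -500.9 -107.6] yhead -1.287 turn 0.285 F [-0.  -0.2 -0.4] tilt [-0.001  0.002] q7 -0.06 grip 1.003 0.0
```

```bash
python3 -m crank '[[[29,-25,-11,0,-1],[29,-25,-11,0,-1],[29,-25,-11,0,-1],[29,-25,-11,0,-1],[29,-25,-11,0,-1],[29,-25,-11,0,-1],[29,-25,-11,0,-1],[29,-25,-11,0,-1],[29,-25,-11,0,-1],[29,-25,-9,0,-1]]]' && python3 -m crank '[[[29,-25,0,0,-1],[29,-25,0,0,-1],[29,-25,0,0,-1],[29,-25,0,0,-1],[29,-25,0,0,-1],[29,-25,0,0,-1],[29,-25,0,0,-1],[29,-25,0,0.1,-1],[29,-25,0,0.1,-1],[29,-25,0,0.08,-1]]]' && python3 -m crank '[[[0,0,0,0,-1],[0,0,0,0,-1]]]'
python3 - <<'E'
from h import *
togo((.60,0.02,.33),1.57)
s,i=wrist();pickle.dump(i,open("w1.pkl","wb"));cv2.imwrite("pics/w1.png",i["pixels"][:,:,::-1])
E
```

```text
time: 0.93
position: [0.391, -0.301, 0.3312]
tool_rot: [3.109, 0.444, -0.0]
ft_force: [1.1, -0.7, -0.7]
grip_width: 1.0
grip_force: 0.0
time: 1.77
position: [0.6081, 0.0134, 0.3306]
tool_rot: [3.141, -0.001, -0.0]
ft_force: [1.2, -0.6, 0.0]
grip_width: 0.998
grip_force: 0.0
time: 1.93
position: [0.608, 0.0141, 0.3289]
tool_rot: [-3.139, -0.015, 0.004]
ft_force: [-1.1, -1.4, -0.1]
grip_width: 1.0
grip_force: 0.0
t 1.93 pos [0.608  0.0141 0.3289] go [-8.  -6.  -1.1] yhead -1.561 turn 0.01 F [-1.1 -1.4 -0.1] tilt [-0.003  0.002] q7 -1.75 grip 1.0 0.0
```

View pics/w1.png

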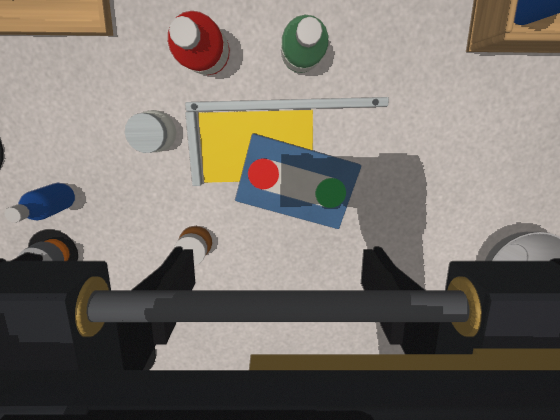

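The wrist view shows the long rail from (192,105) to (388,100), the short rail from (192,105) to (197,185), the yellow corner at (201,111), and the tile at about (298,181) with red at (263,174) and green at (331,193).

```bash
cat > m2.py <<'E'
from h import *
np.set_printoptions(precision=4,suppress=True)
im=pickle.load(open("w1.pkl","rb"));B=(180,85,400,240)
m,c=mask(im,(18,120,80),(34,255,255),B)
a=np.argwhere(m>0)[:,::-1];w=ray(im,a,0)
# edges: +x edge (top row per column), +y edge (left col per row)
top=np.array([(u,a[a[:,0]==u,1].min()-.5) for u in range(212,308)]);W=ray(im,top,0)
k=np.polyfit(W[:,1],W[:,0],1);print("long edge slope dx/dy",k,"yaw",-np.arctan(k[0]))
left=np.array([(a[a[:,1]==v,0].min()-.5,v) for v in range(116,178)]);V=ray(im,left,0)
k2=np.polyfit(V[:,0],V[:,1],1);print("short edge yaw",np.arctan(k2[0]),k2)
A=np.array([[1,-k[0]],[-k2[0],1]]);corner=np.linalg.solve(A,[k[1],k2[1]]);print("yellow corner",corner)
y=(-np.arctan(k[0])+np.arctan(k2[0]))/2
b=np.argwhere(m>0)[:,::-1];Rm=np.array([[np.cos(y),np.sin(y)],[-np.sin(y),np.cos(y)]]);q=(w-corner)@Rm.T
print("yellow extents in dock",q.min(0),q.max(0))
for e in (.05,):print("dock centre if corner (50,80):",corner-Rm.T@[.05,.08])
h=cv2.cvtColor(im["pixels"],cv2.COLOR_RGB2HSV)
t,_=mask(im,(100,90,30),(122,255,255),B);cs=max(cv2.findContours(t,0,2)[0],key=cv2.contourArea)
print("tile",cv2.minAreaRect((ray(im,cv2.convexHull(cs)[:,0],.012)*1000).astype(np.float32)))
_,g=mask(im,(45,90,30),(85,255,255),(300,150,370,240));_,r=mask(im,(0,120,60),(8,255,255),B)
G,Rr=ray(im,[g,r],.012);print(g,r,G,Rr,"dist",np.linalg.norm(G-Rr),"mid",(G+Rr)/2,"yaw",np.arctan2(*(Rr-G)[::-1])-np.pi/2)
# rail bright profile
print(h[85:118,260].tolist()); print(h[150,180:206].tolist())
print("cam",im["T"][:3,3])
E
python3 m2.py
```

```text
long edge slope dx/dy [-0.0309  0.686 ] yaw 0.03092555440353094
short edge yaw 0.03270139655427923 [0.0327 0.1055]
yellow corner [0.6821 0.1278]
yellow extents in dock [-0.0981 -0.1575] [ 0.0001 -0.    ]
dock centre if corner (50,80): [0.6346 0.0463]
tile ((586.9398193359375, -10.70452880859375), (157.2034454345703, 98.43804168701172), 74.62480926513672)
[330.5783 192.5176] [263.3412 173.6156] [ 0.5731 -0.059 ] [0.5996 0.0372] dist 0.09979966677536242 mid [ 0.5863 -0.0109] yaw -0.2686816297560761
[[12, 21, 180], [12, 21, 181], [13, 20, 181], [13, 20, 182], [14, 21, 183], [13, 20, 183], [13, 20, 183], [13, 20, 183], [12, 21, 186], [13, 21, 190], [14, 20, 192], [14, 20, 193], [14, 20, 190], [13, 19, 189], [10, 20, 193], [15, 6, 164], [70, 4, 179], [68, 6, 183], [80, 4, 181], [75, 6, 179], [78, 7, 178], [78, 7, 178], [72, 7, 177], [75, 6, 160], [30, 5, 111], [14, 19, 176], [23, 158, 214], [25, 195, 217], [25, 196, 217], [25, 196, 217], [25, 196, 217], [25, 195, 217], [25, 195, 217]]
[[15, 22, 189], [13, 19, 185], [13, 19, 184], [11, 19, 184], [14, 21, 186], [13, 22, 189], [14, 20, 191], [13, 21, 193], [13, 21, 193], [50, 4, 171], [70, 4, 174], [68, 6, 175], [70, 4, 173], [80, 4, 174], [75, 6, 176], [75, 6, 179], [75, 7, 156], [90, 3, 100], [80, 9, 84], [10, 8, 96], [10, 20, 115], [23, 125, 124], [24, 195, 207], [25, 197, 217], [25, 196, 217], [25, 196, 217]]
cam [0.6882 0.0172 0.4895]
```

```bash
python3 -c "
from h import *
togo((.517,.006,.006),1.304)"
```

```text
t 1.98 pos [0.6076 0.0118 0.3294] go [-89.9   5.3 323.6] yhead -1.565 turn 0.273 F [-1.7 -0.7 -0.3] tilt [-0.002  0.   ] q7 -1.75 grip 0.997 0.0
```

```bash
python3 -m crank '[[[-23,1,20,0,-1],[-23,1,20,0,-1],[-22,1,28,0,-1],[-22,2,35,0,-1],[0,0,40,0.09,-1],[0,0,40,0.09,-1],[0,0,40,0.09,-1],[0,0,40,0,-1],[0,0,0,0,-1],[0,0,0,0,-1]]]'; python3 -c "
from h import *
togo((.517,.006,.006),1.304)"
```

```text
time: 2.82
position: [0.5158, 0.0043, 0.0667]
tool_rot: [3.113, -0.419, -0.006]
ft_force: [0.5, -0.2, 0.4]
grip_width: 0.996
grip_force: 0.0
t 2.82 pos [0.5158 0.0043 0.0667] go [ 0.9 -2.  60.7] yhead -1.838 turn -0.001 F [ 0.5 -0.2  0.4] tilt [-0.004 -0.   ] q7 -2.03 grip 0.996 0.0
```

```bash
python3 -m crank '[[[0,0,30,0,-1],[0,0,20,0,-1],[0,0,9,0,-1],[0,0,0,0,-1],[0,0,0,0,-1]]]'; python3 -c "
from h import *
for _ in range(3): ctrl.get_state()
togo((.5757,-.008,.006),1.603)
s,i=wrist();cv2.imwrite('pics/w2.png',i['pixels'][:,:,::-1])"
```

```text
time: 3.23
position: [0.5195, 0.0056, 0.0106]
tool_rot: [3.114, -0.417, 0.005]
ft_force: [0.7, -0.6, 0.0]
grip_width: 1.0
grip_force: 0.0
t 3.23 pos [0.5195 0.0056 0.0106] go [57.8 -1.7  4.8] yhead -1.837 turn -0.299 F [ 0.7 -0.6  0. ] tilt [ 0.003 -0.001] q7 -2.09 grip 1.0 0.0
```

View pics/w2.png

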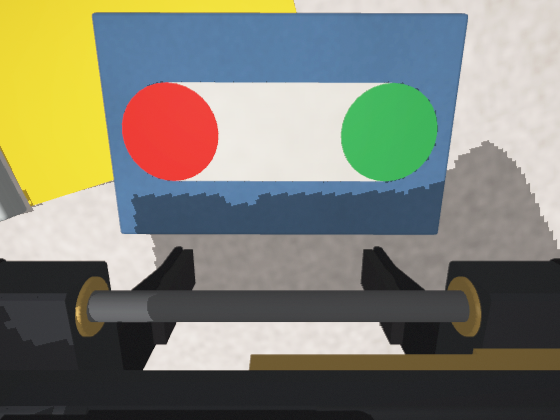

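The fingers sit square behind the tile's -x edge: the edge is at row 234 and the tips at row 248. Now pushing while turning to the dock's yaw.

```bash
python3 -m crank '[[[5,0,4,0,-1],[5,0,0,0,-1],[5,0,0,-0.03,-1],[5,0,0,-0.04,-1],[5,0,0,-0.04,-1],[5,0,0,-0.04,-1],[5,0,0,-0.04,-1],[5,0,0,-0.04,-1],[5,0,0,-0.04,-1],[0,0,0,-0.03,-1]]]'; python3 -c "
from h import *
togo((.5757,-.004,.006),1.603)
s,i=wrist();cv2.imwrite('pics/w3.png',i['pixels'][:,:,::-1])"
```

```text
time: 4.12
position: [0.5621, -0.0037, 0.0048]
tool_rot: [3.139, 0.053, -0.003]
ft_force: [-1.5, -1.6, 0.7]
grip_width: 0.995
grip_force: 1.5
t 4.12 pos [ 0.5621 -0.0037  0.0048] go [13.5  0.7 -1.2] yhead -1.537 turn 0.002 F [-1.5 -1.6  0.7] tilt [-0.002 -0.002] q7 -1.82 grip 0.995 1.5
```

View pics/w3.png

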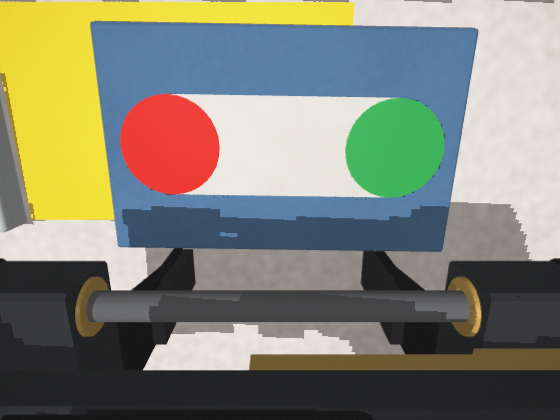

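The tile is now nearly square to the dock and following the fingers. I'll push on to the long rail, watching the force.

```bash
python3 -m crank '[[[3,0,0,0,-1],[3,0,0,0,-1],[3,0,0,0,-1],[2,0,0,0,-1],[1,0,0,0,-1],[1,0,0,0,-1],[0,0,0,0,-1]]]'; python3 -c "
from h import *
togo((.5757,-.004,.006),1.603)"; python3 -m crank '[[[1,0,0,0,-1],[1,0,0,0,-1],[0,0,0,0,-1]]]'; python3 -m crank '[[[1,0,0,0,-1],[1,0,0,0,-1],[0,0,0,0,-1]]]'
```

```text
time: 4.75
position: [0.5745, -0.0017, 0.0045]
tool_rot: [3.141, 0.053, -0.002]
ft_force: [-4.3, -0.2, 2.5]
grip_width: 1.001
grip_force: 2.4
t 4.75 pos [ 0.5745 -0.0017  0.0045] go [ 1.1  2.4 -1.5] yhead -1.537 turn 0.001 F [-4.3 -0.2  2.5] tilt [-0.001 -0.   ] q7 -1.83 grip 1.001 2.4
time: 5.0
position: [0.5754, -0.0016, 0.0045]
tool_rot: [3.141, 0.053, -0.006]
ft_force: [-8.3, -0.8, 6.0]
grip_width: 1.005
grip_force: 3.9
time: 5.25
position: [0.5754, -0.0016, 0.0044]
tool_rot: [3.14, 0.053, -0.012]
ft_force: [-14.1, -0.8, 9.9]
grip_width: 1.002
grip_force: 6.5
```

The force is rising, so the tile is against the long rail. Next I'll back off and go round to the -y edge with closed fingers.

```bash
python3 -m crank '[[[-10,0,0,0,-1],[-10,0,-20,0,-1],[0,0,-40,0,0],[0,0,-30,0,1],[0,0,0,0,1]]]' 20; python3 -c "
from h import *
togo((.640,-.118,.006),1.603)"
```

```text
time: 5.67
position: [0.5649, -0.0012, 0.1016]
tool_rot: [3.14, 0.054, 0.023]
ft_force: [1.4, 0.4, -0.6]
grip_width: 0.857
grip_force: 0.0
t 5.67 pos [ 0.5649 -0.0012  0.1016] go [ 69.6 119.2  96.8] yhead -1.536 turn 0.002 F [ 1.4  0.4 -0.6] tilt [ 0.015 -0.001] q7 -1.75 grip 0.857 0.0
```

```bash
python3 -m crank '[[[18,30,0,0,1],[18,30,0,0,1],[18,30,0,0,1],[16,30,0,0,1],[0,0,0,0,1],[0,0,30,0,1],[0,0,30,0,1],[0,0,0,0,1],[0,0,0,0,1]]]'; python3 -c "
from h import *
togo((.640,-.118,.006),1.603)
s,i=wrist();cv2.imwrite('pics/w4.png',i['pixels'][:,:,::-1])
B=(0,0,560,260)
_,g=mask(i,(45,90,30),(85,255,255),B);_,r=mask(i,(0,150,60),(5,255,255),B);print(g,r)
G,Rr=ray(i,[g,r],.012);print(G,Rr,np.linalg.norm(G-Rr),(G+Rr)/2,np.arctan2(*(Rr-G)[::-1])-np.pi/2)"
```

```text
time: 6.42
position: [0.6322, -0.1192, 0.0333]
tool_rot: [-3.14, -0.054, 0.003]
ft_force: [0.4, -0.0, 0.9]
grip_width: 0.167
grip_force: 0.0
t 6.42 pos [ 0.6322 -0.1192  0.0333] go [ 7.9 -0.9 27.3] yhead -1.537 turn 0.002 F [ 0.4 -0.   0.9] tilt [-0.002  0.001] q7 -1.62 grip 0.167 0.0
[158.41216041 232.16817594] [  9.36201117 238.04022346]
[ 0.64301902 -0.04887628] [0.63659597 0.03598973] 0.08510872416859745 [ 0.6398075  -0.00644327] 0.0755406735324593
```

View pics/w4.png

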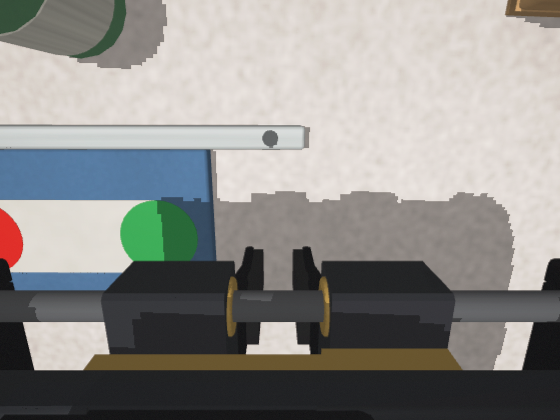

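The tile is flush along the long rail. Its -y edge is at column 212 and the green spot at (158,232), with the fingers clear on the -y side. Descending and pushing towards +y.

```bash
python3 -m crank '[[[6,0,14,0,1],[0,0,14,0,1],[0,0,0,0,1],[0,-8,0,0,1],[0.2,-8,0,0,1],[0.2,-7,0,0,1],[0.2,-7,0,0,1],[0.2,-7,0,0,1],[0.2,-7,0,0,1],[0,-7,0,0,1]]]'; python3 -c "
from h import *
togo((.637,-.049,.006),1.603)"
```

```text
time: 7.3
position: [0.6385, -0.0722, 0.0076]
tool_rot: [3.135, 0.05, 0.001]
ft_force: [-1.6, -6.4, 3.9]
grip_width: 0.009
grip_force: 3.6
t 7.3 pos [ 0.6385 -0.0722  0.0076] go [ -0.8 -23.3   1.4] yhead -1.539 turn -0.0 F [-1.6 -6.4  3.9] tilt [ 0.001 -0.006] q7 -1.72 grip 0.009 3.6
```

```bash
python3 -m crank '[[[0,-4,0,0,1],[0,-4,0,0,1],[0,-4,0,0,1],[0,-4,0,0,1],[0,-2,0,0,1],[0,-2,0,0,1],[0,0,0,0,1]]]'; python3 -c "
from h import *
togo((.637,-.049,.006),1.603)"; python3 -m crank '[[[0,-1,0,0,1],[0,-1,0,0,1],[0,0,0,0,1]]]'; python3 -m crank '[[[0,-1,0,0,1],[0,-1,0,0,1],[0,0,0,0,1]]]'
```

```text
time: 7.88
position: [0.6379, -0.0516, 0.0076]
tool_rot: [3.136, 0.051, 0.001]
ft_force: [-0.7, -5.5, 3.5]
grip_width: 0.003
grip_force: 2.9
t 7.88 pos [ 0.6379 -0.0516  0.0076] go [-0.8 -2.6  1.6] yhead -1.538 turn 0.0 F [-0.7 -5.5  3.5] tilt [ 0.001 -0.005] q7 -1.76 grip 0.003 2.9
time: 8.13
position: [0.6378, -0.0502, 0.0076]
tool_rot: [3.136, 0.05, 0.001]
ft_force: [-1.3, -6.7, 4.5]
grip_width: 0.006
grip_force: 3.4
time: 8.38
position: [0.6378, -0.0483, 0.0076]
tool_rot: [3.136, 0.05, 0.001]
ft_force: [-2.2, -7.1, 4.2]
grip_width: 0.007
grip_force: 3.5
```

```bash
python3 -m crank '[[[0,-1,0,0,1],[0,-1,0,0,1],[0,0,0,0,1]]]'; python3 -m crank '[[[0,-1,0,0,1],[0,-1,0,0,1],[0,0,0,0,1]]]';python3 -m crank '[[[0,-1,0,0,1],[0,-1,0,0,1],[0,0,0,0,1]]]'
```

```text
time: 8.63
position: [0.6377, -0.0463, 0.0076]
tool_rot: [3.136, 0.05, 0.001]
ft_force: [-1.6, -6.9, 3.9]
grip_width: 0.007
grip_force: 3.5
time: 8.88
position: [0.6376, -0.0443, 0.0076]
tool_rot: [3.136, 0.05, 0.001]
ft_force: [-0.6, -7.0, 3.6]
grip_width: 0.003
grip_force: 3.5
time: 9.13
position: [0.6376, -0.0428, 0.0076]
tool_rot: [3.135, 0.05, 0.001]
ft_force: [-1.5, -6.9, 4.0]
grip_width: 0.01
grip_force: 3.8
```

```bash
for k in 1 ; do python3 -m crank '[[[0,-1,0,0,1],[0,-1,0,0,1],[0,-1,0,0,1],[0,0,0,0,1]]]'; python3 -m crank '[[[0,-1,0,0,1],[0,-1,0,0,1],[0,0,0,0,1]]]'; done; python3 - <<'E'
from h import *
i=get_image("side");np.set_printoptions(precision=4,suppress=True)
cv2.imwrite("pics/s5.png",cv2.resize(i["pixels"][175:275,190:320,::-1],(780,600),interpolation=2))
E
```

```text
time: 9.47
position: [0.6376, -0.0428, 0.0076]
tool_rot: [3.132, 0.047, 0.001]
ft_force: [-1.3, -11.5, 3.8]
grip_width: 0.005
grip_force: 5.8
time: 9.72
position: [0.6375, -0.0427, 0.0076]
tool_rot: [3.129, 0.046, 0.0]
ft_force: [-0.5, -14.6, 4.5]
grip_width: 0.006
grip_force: 7.1
```

View pics/s5.png

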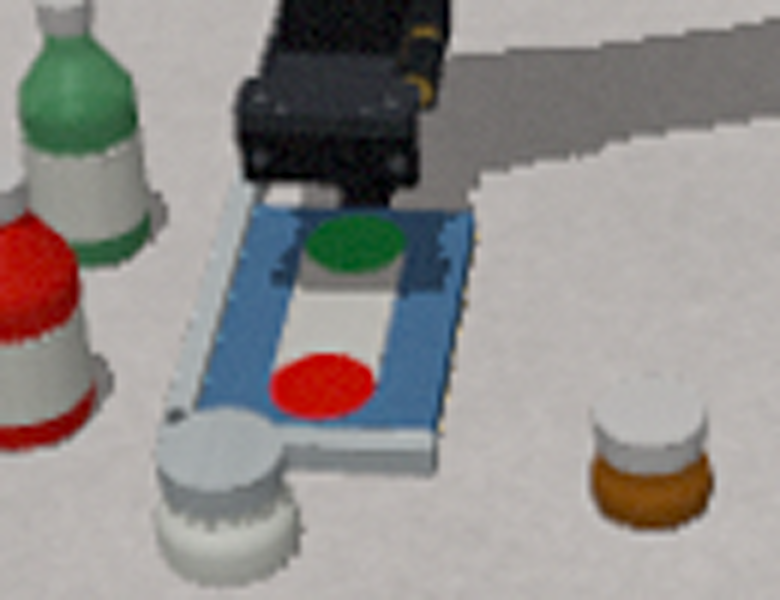

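Tile home: flush to both rails in the side view, and the force rose from 7 to 15 N with the TCP stalled. I'll back off, rise and measure the tile and handpiece from above.

```bash
python3 -m crank '[[[0,10,0,0,1],[0,2,-25,0,1],[0,0,-40,0,1],[0,0,-40,0,1],[0,-20,-40,0,1],[0,-30,-40,0,-1],[-10,-30,-40,0,-1],[-10,-20,-40,0,-1],[0,0,-20,0,-1],[0,0,0,0,-1]]]'; python3 -m crank '[[[0,0,0,0,-1],[0,0,0,0,-1]]]';python3 - <<'E'
from h import *
np.set_printoptions(precision=4,suppress=True)
togo((.468,.36,.3))
s,i=wrist();pickle.dump(i,open("w6.pkl","wb"));B=(0,0,560,260)
cv2.imwrite("pics/w6.png",i["pixels"][:,:,::-1])
print(proj(i,[[.468,.36,.01],[.635,.047,.012],[.638,-.003,.012],[.633,.097,.012]]))
_,g=mask(i,(45,90,30),(85,255,255),(230,80,420,260));_,r=mask(i,(0,150,60),(5,255,255),(180,100,420,260));print(g,r)
G,Rr=ray(i,[g,r],.012);print(G,Rr,np.linalg.norm(G-Rr),(G+Rr)/2,np.arctan2(*(Rr-G)[::-1])-np.pi/2)
E
```

```text
time: 10.6
position: [0.619, 0.0448, 0.2778]
tool_rot: [-3.14, -0.061, -0.016]
ft_force: [1.1, -0.0, 0.5]
grip_width: 0.297
grip_force: 0.0
time: 10.77
position: [0.6169, 0.0402, 0.2703]
tool_rot: [3.141, 0.053, -0.002]
ft_force: [-0.0, -0.6, -0.8]
grip_width: 0.451
grip_force: 0.0
t 10.77 pos [0.6169 0.0402 0.2703] go [-138.  -324.6  -29.6] yhead -1.537 turn 0 F [-0.  -0.6 -0.8] tilt [-0.001 -0.   ] q7 -1.79 grip 0.451 0.0
[[ 40.5147 276.1684]
 [274.4841 161.27  ]
 [315.4267 160.1767]
 [233.6044 161.5461]]
[314.5095 159.7193] [232.6275 159.872 ]
[ 0.6385 -0.0018] [0.635  0.0982] 0.10009125801636846 [0.6368 0.0482] 0.03508928927155752
```

View pics/w6.png

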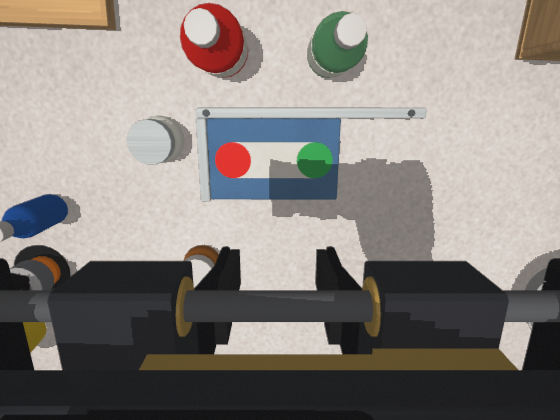

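The tile is home at (0.6368, 0.0482), yaw 0.035, with green at (0.6385,-0.0018) and red at (0.635,0.0982). Next I'll place the camera straight above the handpiece, which is at about (40,276) in this view.

```bash
python3 -m crank '[[[-25,-32,0,0,-1],[-25,-32,0,0,-1],[-25,-32,0,0,-1],[-25,-32,0,0,-1],[-25,-32,0,0,-1],[-25,-32,0,0,-1],[-25,-32,0,0,-1],[-25,-32,0,0,-1],[-16,-32,0,0,-1],[0,-32,0,0,-1]]]'; python3 -m crank '[[[0,0,0,0,-1],[0,0,0,0,-1],[0,0,0,0,-1]]]';python3 - <<'E'
from h import *
np.set_printoptions(precision=4,suppress=True)
s,i=wrist();pickle.dump(i,open("w7.pkl","wb"))
togo((.468,.36,.09),1.57)
u,v=proj(i,[[.468,.36,.118]])[0];print(u,v)
u,v=int(u),int(v);p=i["pixels"];y0,x0=max(0,v-100),max(0,u-130)
print(x0,y0);cv2.imwrite("pics/w7.png",cv2.resize(p[y0:v+100,x0:u+130,::-1],None,fx=2.5,fy=2.5))
E
```

```text
time: 11.65
position: [0.3866, 0.354, 0.2706]
tool_rot: [3.138, 0.057, -0.0]
ft_force: [0.0, -0.1, -0.7]
grip_width: 0.997
grip_force: 0.0
time: 11.9
position: [0.3909, 0.3514, 0.2699]
tool_rot: [3.14, 0.051, -0.004]
ft_force: [1.0, -1.0, 0.1]
grip_width: 0.999
grip_force: 0.0
t 11.95 pos [0.3913 0.3509 0.2701] go [ 77.3  -6.9 180. ] yhead -1.539 turn 0.032 F [-0.1 -0.1 -0. ] tilt [-0.002 -0.001] q7 -2.39 grip 0.997 0.0
273.17793796085755 111.66732918223614
143 11
```

View pics/w7.png

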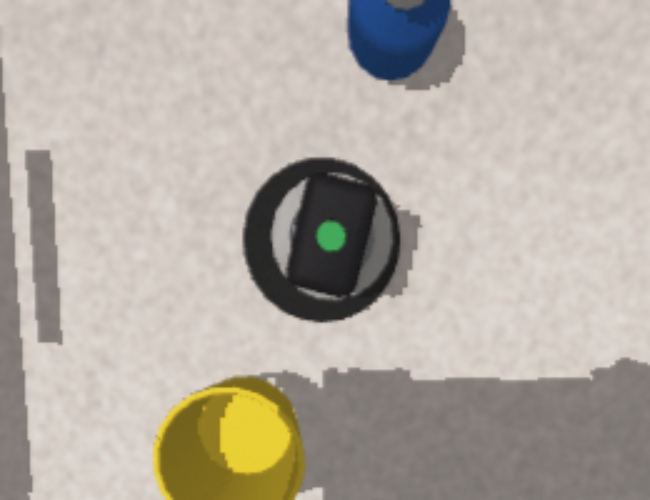

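The handle top is centred on the green dot at crop (331,236). Its long side is tilted slightly from image vertical (ends at about (344,180) and (322,290)), with the pad circle centred at (322,239) and the grey collar around the handle.

```bash
python3 - <<'E'
from h import *
np.set_printoptions(precision=4,suppress=True)
i=pickle.load(open("w7.pkl","rb"))
f=lambda a:np.array(a)/2.5+[143,11]
h=cv2.cvtColor(i["pixels"],cv2.COLOR_RGB2HSV)
_,g=mask(i,(45,90,30),(85,255,255),(250,80,300,130));print(g,"top",ray(i,g,.118))
c=ray(i,f([(310,173),(378,187),(356,297),(290,283)]),.118);print(c,np.linalg.norm(c[0]-c[3]),np.linalg.norm(c[0]-c[1]))
d=c[0]-c[3]+c[1]-c[2];print("x-axis heading",np.arctan2(d[1],d[0]))
gr=cv2.cvtColor(i["pixels"],cv2.COLOR_RGB2GRAY)
m=(gr<75).astype(np.uint8)*255;m[:70]=0;m[145:]=0;m[:,:235]=0;m[:,305:]=0
cs=cv2.convexHull(max(cv2.findContours(m,0,2)[0],key=cv2.contourArea))
print("pad",cv2.minEnclosingCircle((ray(i,cs[:,0],.004)*1000).astype(np.float32)))
E
python3 -c "
from h import *
togo((.468,.36,.09),1.57-.2)"
```

```text
[275.176 105.056] top [[0.4736 0.3584]]
[[0.4937 0.366 ]
 [0.4899 0.3426]
 [0.4529 0.3487]
 [0.4569 0.3722]] 0.03724701663972192 0.02374677223548712
x-axis heading -0.16596759642767192
pad ((471.5657043457031, 363.47607421875), 37.19843673706055)
t 11.95 pos [0.3913 0.3509 0.2701] go [ 77.3  -6.9 180. ] yhead -1.539 turn 0.232 F [-0.1 -0.1 -0. ] tilt [-0.002 -0.001] q7 -2.39 grip 0.997 0.0
```

```bash
python3 -m crank '[[[30,-2,0,0,-1],[30,-3,0,0,-1],[23,0,0,0,-1],[0,0,0,0.1,-1],[0,0,0,0.097,-1],[0,0,25,0,-1],[0,0,25,0,-1],[0,0,10,0,-1],[0,0,0,0,-1],[0,0,0,0,-1]]]'; python3 -c "
from h import *
togo((.4736,.3584,.062),1.405)"
```

```text
time: 12.78
position: [0.4739, 0.3594, 0.2112]
tool_rot: [3.13, -0.259, -0.001]
ft_force: [0.5, -0.4, 1.4]
grip_width: 0.997
grip_force: 0.0
t 12.78 pos [0.4739 0.3594 0.2112] go [-1.000e-01  9.000e-01  1.492e+02] yhead -1.736 turn 0.001 F [ 0.5 -0.4  1.4] tilt [-0.    -0.001] q7 -2.63 grip 0.997 0.0
```

```bash
python3 -m crank '[[[0,0,30,0,-1],[0,0,30,0,-1],[0,0,30,0,-1],[0,0,25,0,-1],[0,0,20,0,-1],[0,0,13,0,-1],[0,0,0,0,-1],[0,0,0,0,-1]]]'; python3 -c "
from h import *
togo((.4736,.3584,.062),1.405)"
```

```text
time: 13.45
position: [0.474, 0.361, 0.0642]
tool_rot: [-3.131, 0.256, -0.001]
ft_force: [0.9, 0.5, 0.4]
grip_width: 1.003
grip_force: 0.0
t 13.45 pos [0.474  0.361  0.0642] go [0.1 2.6 2.2] yhead -1.734 turn 0.003 F [0.9 0.5 0.4] tilt [0.001 0.001] q7 -2.67 grip 1.003 0.0
```

```bash
python3 -m crank '[[[0,1,1,0,0],[0,0,0,0,0.1],[0,0,0,0,0.3],[0,0,0,0,0.4],[0,0,0,0,0.6],[0,0,0,0,1],[0,0,0,0,1],[0,0,0,0,1],[0,0,0,0,1]]]' 15; python3 -m crank '[[[0,0,0,0,1],[0,0,0,0,1],[0,0,0,0,1],[0,0,0,0,1]]]' 40; python3 -m crank '[[[0,0,0,0,1],[0,0,0,0,1]]]'; python3 -c "
from h import *
togo((.4736,.3584,.2))"
```

```text
time: 14.2
position: [0.4731, 0.3595, 0.0621]
tool_rot: [3.131, -0.256, -0.0]
ft_force: [-0.5, -0.1, -0.8]
grip_width: 0.398
grip_force: 0.0
time: 14.53
position: [0.4732, 0.3591, 0.062]
tool_rot: [3.13, -0.256, -0.0]
ft_force: [-0.8, -1.8, -0.5]
grip_width: 0.296
grip_force: 40.0
time: 14.7
position: [0.4732, 0.3591, 0.062]
tool_rot: [3.13, -0.256, -0.0]
ft_force: [-0.3, -2.5, -0.3]
grip_width: 0.304
grip_force: 40.0
t 14.7 pos [0.4732 0.3591 0.062 ] go [   0.5    0.7 -138. ] yhead -1.734 turn 0 F [-0.3 -2.5 -0.3] tilt [-0.    -0.001] q7 -2.67 grip 0.304 40.0
```

```bash
python3 -m crank '[[[0,0,-5,0,1],[0,0,-10,0,1],[0,0,-25,0,1],[0,0,-30,0,1],[0,0,-30,0,1],[0,0,-30,0,1],[0,0,0,0,1],[0,0,0,0,1],[0,0,0,0,1]]]'; python3 -c "
from h import *
togo((.6385,-.0018,.192),1.605)"
```

```text
time: 15.45
position: [0.4727, 0.3594, 0.1918]
tool_rot: [3.131, -0.255, -0.001]
ft_force: [-0.5, 0.2, -2.4]
grip_width: 0.294
grip_force: 40.0
t 15.45 pos [0.4727 0.3594 0.1918] go [ 2.222e+02  3.295e+02 -1.000e-01] yhead -1.734 turn -0.197 F [-0.5  0.2 -2.4] tilt [-0.001 -0.001] q7 -2.6 grip 0.294 40.0
```

```bash
python3 -m crank '[[[6,9,0,0,1],[12,18,0,0,1],[17,25,0,0,1],[17,25,0,0,1],[17,25,0,0,1],[17,25,0,0,1],[17,25,0,0,1],[17,25,0,0,1],[17,25,0,0,1],[17,25,0,0,1]]]'; python3 -m crank '[[[17,25,0,0,1],[17,25,0,0,1],[17,25,0,0,1],[12,18,0,0,1],[6,10,0,0,1],[0,0,0,-0.07,1],[0,0,0,-0.07,1],[0,0,0,-0.05,1],[0,0,0,0,1],[0,0,0,0,1]]]';  python3 -c "
from h import *
togo((.6385,-.0018,.077),1.605)"
```

```text
time: 16.28
position: [0.5878, 0.1077, 0.1904]
tool_rot: [3.13, -0.257, -0.005]
ft_force: [0.0, -0.0, -3.1]
grip_width: 0.302
grip_force: 40.0
time: 17.12
position: [0.6389, -0.0019, 0.1912]
tool_rot: [-3.141, -0.041, 0.003]
ft_force: [0.1, 0.3, -1.5]
grip_width: 0.299
grip_force: 40.0
t 17.12 pos [ 0.6389 -0.0019  0.1912] go [-1.000e-01 -1.000e-01  1.142e+02] yhead -1.545 turn -0.008 F [ 0.1  0.3 -1.5] tilt [-0.002  0.   ] q7 -1.74 grip 0.299 40.0
```

```bash
python3 -m crank '[[[0,0,30,-0.01,1],[0,0,30,0,1],[0,0,25,0,1],[0,0,15,0,1],[0,0,8,0,1],[0,0,3,0,1],[0,0,0,0,1],[0,0,0,0,1],[0,0,0,0,1]]]'; python3 -m crank '[[[0,0,2,0,1],[0,0,2,0,1],[0,0,2,0,1],[0,0,0,0,1],[0,0,0,0,1]]]';  python3 -m crank '[[[0,0,1,0,1],[0,0,1,0,1],[0,0,0,0,1],[0,0,0,0,1],[0,0,0,0,1]]]'; python3 -c "
from h import *
togo((.635,.0982,.065),1.605)
i=get_image('side');pickle.dump(i,open('s8.pkl','wb'))"
```

```text
time: 17.87
position: [0.6408, -0.0022, 0.0828]
tool_rot: [3.141, 0.058, 0.004]
ft_force: [0.2, -0.2, -2.0]
grip_width: 0.297
grip_force: 40.0
time: 18.28
position: [0.6395, -0.0024, 0.075]
tool_rot: [3.141, 0.058, -0.001]
ft_force: [-1.0, 0.9, -1.0]
grip_width: 0.297
grip_force: 40.0
time: 18.7
position: [0.6397, -0.0023, 0.0732]
tool_rot: [3.141, 0.058, -0.0]
ft_force: [-0.3, -0.5, -2.5]
grip_width: 0.295
grip_force: 40.0
t 18.7 pos [ 0.6397 -0.0023  0.0732] go [  -1.  -100.6    8.2] yhead -1.534 turn 0.003 F [-0.3 -0.5 -2.5] tilt [-0. -0.] q7 -1.78 grip 0.295 40.0
```

```bash
python3 -m crank '[[[0,0,1.5,0,1],[0,0,1.5,0,1],[0,0,0,0,1],[0,0,0,0,1],[0,0,0,0,1]]]';  python3 -m crank '[[[0,0,1.5,0,1],[0,0,1.5,0,1],[0,0,0,0,1],[0,0,0,0,1],[0,0,0,0,1]]]'; python3 -m crank '[[[0,0,0,0,1]]]'; python3 -m crank '[[[0,0,0,0,1]]]'
```

```text
time: 19.17
position: [0.6399, -0.0023, 0.0705]
tool_rot: [3.141, 0.058, 0.001]
ft_force: [0.4, 0.1, -0.6]
grip_width: 0.299
grip_force: 40.0
time: 19.58
position: [0.6399, -0.0023, 0.0675]
tool_rot: [3.141, 0.058, 0.001]
ft_force: [-1.1, -0.0, 2.4]
grip_width: 0.294
grip_force: 40.0
time: 19.67
position: [0.6399, -0.0023, 0.0674]
tool_rot: [3.141, 0.058, 0.001]
ft_force: [-0.0, 1.0, 1.4]
grip_width: 0.294
grip_force: 40.0
time: 19.75
position: [0.6399, -0.0023, 0.0674]
tool_rot: [3.141, 0.058, 0.001]
ft_force: [-0.3, 0.5, 2.2]
grip_width: 0.297
grip_force: 40.0
```

Contact force is about 4 N, so the head is roughly 5 to 6 mm in. I'll add 1.5 mm, dwell, then stroke.

```bash
python3 -m crank '[[[0,0,1,0,1],[0,0,0.5,0,1],[0,0,0,0,1],[0,0,0,0,1],[0,0,0,0,1],[0,0,0,0,1]]]';  python3 -m crank '[[[0,-2,0,0,1],[0,-3,0,0,1],[0,-4,0,0,1],[0,-4,0,0,1],[0,-4,0,0,1],[0,-4,0,0,1]]]'; python3 -c "
from h import *
togo((.635,.0982,.0665),1.605)"
```

```text
time: 20.25
position: [0.6399, -0.0023, 0.0659]
tool_rot: [3.141, 0.058, 0.001]
ft_force: [0.7, -0.5, 3.2]
grip_width: 0.295
grip_force: 40.0
time: 20.75
position: [0.6387, 0.0189, 0.0656]
tool_rot: [3.141, 0.058, -0.0]
ft_force: [1.0, -3.6, 2.8]
grip_width: 0.297
grip_force: 40.0
t 20.75 pos [0.6387 0.0189 0.0656] go [ -0.8 -79.4  -0.9] yhead -1.534 turn 0.003 F [ 1.  -3.6  2.8] tilt [-0. -0.] q7 -1.82 grip 0.297 40.0
```

```bash
python3 -m crank '[[[0,-4,0,0,1],[0,-4,0,0,1],[0,-4,0,0,1],[0,-4,0,0,1],[0,-4,0,0,1],[0,-4,0,0,1],[0,-4,0,0,1],[0,-4,0,0,1],[0,-4,0,0,1],[0,-4,0,0,1]]]'; python3 -m crank '[[[0,-4,0,0,1],[0,-4,0,0,1],[0,-4,0,0,1],[0,-4,0,0,1],[0,-4,0,0,1],[0,-4,0,0,1],[0,-4,0,0,1],[0,-4,0,0,1],[0,-4,0,0,1],[0,-2,0,0,1]]]'; python3 -m crank '[[[0,0,0,0,1],[0,0,0,0,1],[0,0,0,0,1],[0,0,0,0,1]]]'; python3 -c "
from h import *
togo((.635,.0982,.0665),1.605)"
```

```text
time: 21.58
position: [0.6373, 0.059, 0.0657]
tool_rot: [3.141, 0.058, -0.0]
ft_force: [0.4, -4.1, 3.2]
grip_width: 0.296
grip_force: 40.0
time: 22.42
position: [0.6359, 0.0976, 0.0657]
tool_rot: [-3.141, -0.059, 0.0]
ft_force: [0.1, -3.8, 3.3]
grip_width: 0.298
grip_force: 40.0
time: 22.75
position: [0.6359, 0.0978, 0.0657]
tool_rot: [-3.139, -0.059, -0.0]
ft_force: [-0.4, -0.3, 3.5]
grip_width: 0.302
grip_force: 40.0
t 22.75 pos [0.6359 0.0978 0.0657] go [-0.9 -0.4 -0.8] yhead -1.533 turn 0.003 F [-0.4 -0.3  3.5] tilt [-0.     0.002] q7 -1.94 grip 0.302 40.0
```

```bash
python3 -m crank '[[[0,0,-10,0,1],[0,0,-20,0,1],[0,0,-30,0,1],[0,0,-30,0,1],[0,0,-30,0,1],[0,0,-5,0,1],[0,0,0,0,1],[0,0,0,0,1]]]'; python3 -c "
from h import *
np.set_printoptions(precision=4,suppress=True)
togo((.4716,.3635,.19))
s,i=wrist();B=(150,60,420,258)
_,g=mask(i,(45,90,30),(85,255,255),B);_,r=mask(i,(0,150,60),(5,255,255),B);print(g,r)
G,Rr=ray(i,[g,r],.012);print(G,Rr,np.linalg.norm(G-Rr),(G+Rr)/2)"
```

```text
time: 23.42
position: [0.6351, 0.0967, 0.1895]
tool_rot: [3.141, 0.058, -0.003]
ft_force: [-0.2, -0.0, -2.3]
grip_width: 0.295
grip_force: 40.0
t 23.42 pos [0.6351 0.0967 0.1895] go [-153.5 -272.7   -0.2] yhead -1.534 turn 0 F [-0.2 -0.  -2.3] tilt [-0.002 -0.   ] q7 -1.89 grip 0.295 40.0
[376.9846 191.2649] [267.9796  71.6096]
[ 0.6384 -0.0015] [0.7472 0.1121] 0.1573058058640183 [0.6928 0.0553]
```

```bash
python3 -m crank '[[[-6,-10,0,0,1],[-11,-20,0,0,1],[-14,-25,0,0,1],[-14,-25,0,0,1],[-14,-25,0,0,1],[-14,-25,0,0,1],[-14,-25,0,0,1],[-14,-25,0,0,1],[-14,-25,0,0,1],[-14,-25,0,0,1]]]'; python3 -m crank '[[[-14,-23,0,0,1],[-7,-12,0,0,1],[-3,-8,0,0,1],[0,0,20,0,1],[0,0,30,0,1],[0,0,30,0,1],[0,0,20,0,1],[0,0,10,0,1],[0,0,0,0,1],[0,0,0,0,1]]]'; python3 -c "
from h import *
togo((.4716,.3635,.062))"
```

```text
time: 24.3
position: [0.4959, 0.3229, 0.1889]
tool_rot: [3.14, 0.059, -0.005]
ft_force: [-0.6, -0.3, -2.3]
grip_width: 0.296
grip_force: 40.0
time: 25.13
position: [0.473, 0.3636, 0.0805]
tool_rot: [3.141, 0.057, -0.001]
ft_force: [0.3, -0.1, -2.7]
grip_width: 0.294
grip_force: 40.0
t 25.13 pos [0.473  0.3636 0.0805] go [-1.4  0.1 18.5] yhead -1.534 turn 0 F [ 0.3 -0.1 -2.7] tilt [-0.001 -0.   ] q7 -2.47 grip 0.294 40.0
```

```bash
python3 -m crank '[[[-1,0,6,0,1],[0,0,6,0,1],[0,0,4,0,1],[0,0,2.5,0,1],[0,0,0,0,1],[0,0,0,0,1],[0,0,0,0,1]]]'; python3 -m crank '[[[0,0,0,0,0.36],[0,0,0,0,0.3],[0,0,0,0,0.1],[0,0,0,0,-0.3],[0,0,0,0,-1],[0,0,0,0,-1],[0,0,0,0,-1],[0,0,0,0,-1],[0,0,0,0,-1],[0,0,0,0,-1]]]' 10;  python3 -c "
from h import *
togo((.4,.3635,.27))"
```

```text
time: 25.72
position: [0.4723, 0.3639, 0.0626]
tool_rot: [-3.141, -0.058, -0.001]
ft_force: [-0.1, -0.4, -0.1]
grip_width: 0.296
grip_force: 40.0
time: 26.55
position: [0.472, 0.3638, 0.0621]
tool_rot: [3.141, 0.058, -0.0]
ft_force: [-0.5, 0.8, -0.0]
grip_width: 0.875
grip_force: 0.0
t 26.55 pos [0.472  0.3638 0.0621] go [ -72.    -2.4 -207.9] yhead -1.534 turn 0 F [-0.5  0.8 -0. ] tilt [-0. -0.] q7 -2.48 grip 0.875 0.0
```

```bash
python3 -m crank '[[[0,0,-20,0,-1],[0,0,-35,0,-1],[0,0,-40,0,-1],[0,0,-40,0,-1],[0,0,-40,0,-1],[-20,0,-33,0,-1],[-30,0,0,0,-1],[-22,0,0,0,-1],[0,0,0,0,-1],[0,0,0,0,-1]]]'; python3 - <<'E'
from h import *
np.set_printoptions(precision=4,suppress=True)
s,i=wrist();u,v=proj(i,[[.4716,.3635,.118]])[0].astype(int)
_,g=mask(i,(45,90,30),(85,255,255),(u-40,max(0,v-40),u+40,v+40));print("top",ray(i,g,.118))
gr=cv2.cvtColor(i["pixels"],cv2.COLOR_RGB2GRAY)
m=(gr<75).astype(np.uint8)*255;k=np.zeros_like(m);k[max(0,v-40):v+40,u-40:u+40]=255
cs=cv2.convexHull(max(cv2.findContours(m&k,0,2)[0],key=cv2.contourArea))
print("pad",cv2.minEnclosingCircle((ray(i,cs[:,0],.004)*1000).astype(np.float32)))
# collar top (z .050): grey bright ring
i2=get_image("side");_,r=mask(i2,(3,120,60),(18,255,255),(270,290,330,345));print("orange head",ray(i2,r,.008))
_,g=mask(i2,(45,90,30),(85,255,255),(270,270,330,310));print("side top",ray(i2,g,.118))
B=(190,170,320,270);_,g=mask(i2,(45,90,30),(85,255,255),(225,185,300,260));_,r=mask(i2,(0,150,60),(8,255,255),(225,185,300,260));print("tile spots",ray(i2,[g,r],.012))
E
```

```text
time: 27.38
position: [0.3993, 0.3614, 0.2708]
tool_rot: [3.14, 0.061, 0.004]
ft_force: [0.6, 0.2, 0.1]
grip_width: 1.004
grip_force: 0.0
top [[0.4726 0.366 ]]
pad ((471.5888977050781, 363.4654235839844), 37.13581085205078)
orange head [[0.4693 0.3773]]
side top [[0.4707 0.3627]]
tile spots [[ 0.6365 -0.0061]
 [ 0.633   0.0945]]
```

The handpiece top agrees in both views, within 3 mm of the pad centre, and the tile is unmoved. Handing in.

```bash
python3 -c "
from bench import job
print(job.close_job())"
```

```text
the job is handed in; nothing more can be done
None
```

The job is handed in, though the interface gave no verdict: the tile is snug against both rails, the stroke ran from green to red with the head about 7 mm in (by force and height), and the handpiece is back upright within 3 mm of the pad centre after about 27 s.

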